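# Put the washed gas hob together: burner heads and tap knob

## Robot

A 6-joint arm with a two-finger parallel gripper is mounted at the origin on the work surface. World frame = base frame: x ahead of the robot, y to its left, z up, the work surface at z = 0. Lengths are in m, angles in rad, forces in N, time in s.
With the tool pointing down it reaches from about 0.375 to 0.9 m from the base axis. Payload 3.1 kg.
Tool frame: the origin (TCP) lies midway between the tips of the shut fingers; the grasp point (between the pads) lies 19 mm behind it (manip.grip_depth is the distance from the TCP to the grasp point, in m); z points along the fingers, y is the line along which they close (so a half turn about z gives the same grasp; the last joint's range is limited). The gripper opens to 85 mm and grips with 20 to 120 N. Pads are 22 mm wide; open, the fingers measure 114 mm over their backs; the gripper's body (76 mm by 85 mm) begins 54 mm behind the grasp point. The pads swing forward as they close: fully open they stand 13 mm farther back than shut.
Start: joints at [-1.313, 0.527, 1.433, -0, 1.181, -0.178], TCP at [0.264, -0.567, 0.192] pointing down, gripper open.
Joint ranges: [-3.08, 3.08], [-0.75, 2.2], [0.22, 2.44], [-1.43, 4.57], [0, 2.65], [-2.85, 2.85]. Speed limits (rad/s): [2.79, 2.79, 3.14, 3.14, 3.14, 3.14].

## Interface

Orientations are given as a unit quaternion [x, y, z, w].
In Python, from station import telemetry, snapshot, manip gives the robot as it stands. The module is installed in compiled form; this text tells all that it offers.
- The arm moves only by the shell command python3 -m crank 'ROWS' [OPENING] [FORCE]. ROWS is text: rows parted by semicolons, each of 6 numbers parted by spaces: the shift along the tool's x, y, z as a fraction of full scale, then the turn, a rotation vector about the tool's x, y, z as a fraction of full scale. A call has exactly 5 rows; each row shifts and turns the commanded pose from where the row before left it, along the tool's axes as they then stand; what a row does not reach is not made up. Full scale, the value 1, is 4 cm for a shift and 90 degrees for a turn. A row lasts 1/10 s, in which the tool goes at most 50 mm and 8.59 degrees, less where a joint would pass 70% of its speed; a pose out of reach is approached as far as the arm can. A call with a number of a shift or a turn outside -1 to 1 is refused whole. A call with a gripper value outside its range is refused whole. OPENING is the opening, from -1 (shut) to 1 (fully open), set as the call begins (- or left out, the last holds). The fingers move at their own pace and stop on an object; FORCE is the grip in N (left out, the last holds). Time passes only in rows, so rows that do not move let the fingers close, or fill a call up. It gives the time, the measured TCP pose, the force, the opening and the grip force at its end, in the units of the state.
- telemetry.sense(): the state, without advancing time (a new reading comes with each control period).
- snapshot(name): name is "side" or "top" or "wrist"; returns a dict with "image" (480x640x3 uint8, red, green, blue), "depth" (480x640 float32, m along the optical axis (not along the pixel's ray), 0 where there is no reading), "camera_matrix" (3x3 intrinsics, pixels), "k1" (the pictures are not rectified: a ray, as slopes to the right and down, at radius r is drawn at 1 + k1 r^2 times it, then the intrinsics apply), "rvec" (rotation vector, rad) and "tvec" (3), from world to camera coordinates, as OpenCV has them. Camera axes: x right, y down, z forward; pixel columns grow to the right and rows downward; lengths in m; the calibration is good to about 2 mm. A picture is of the moment at which its call begins.
- manip.sign_off(): hands the job in; it is judged then, once.
The state is a dict: "t": time; "q": joint angles; "qd": joint speeds; "tau": joint torques, N m; "tcp_pos": TCP position; "tool_rot": TCP orientation; "force": force on the tool from outside, world axes, zero at the start; "ft_torque": the same for the moment, N m; "finger_gap": opening from 0.0 (shut) to 1.0 (fully open); "gripper_force": force on a finger pad.
Only numpy, scipy, OpenCV 4.12 (cv2) and the standard library are available. Lean on these libraries where they do the work, as an engineer would, in place of code of your own. Each camera call takes 0.05 s, during which the arm holds its last target. There are 200 camera calls.

## Task

The gas hob has been washed and its loose parts lie in the steel tray: drop each of the two burner heads into the burner cup it fits, so that it sits level on the rim. Then take the loose knob, turn it so that the flat in its bore matches the flat on the bare tap spindle, push it fully home and keep it pressed right down, as one does to light the burner. Finish while you are still holding the knob down with the gripper, and leave the spoon, brush and tumbler where they are.

Things in the scene. Friction and masses are not known exactly. Their poses are not given: they have to be found in the camera images.
- hob: Two-burner gas hob, fixed steel slab 290 (x) by 420 (y) mm, top plate 60 mm above the shelf. Origin: centre of its underside, at shelf height; x from the knob edge (nearest the robot) to the back, y to its left. Large cup at x 35, y +110; small cup at x 35, y -110; bare tap spindle at x -95, y +50; a second knob, in place, at x -95, y -50, its top 38 mm above the plate.
- cup_large (a point): Centre of the mouth of the large burner cup, at rim height, 16 mm above the hob's top plate. The cup is an upright aluminium ring, outside 55 mm, bore 47 mm across and 14 mm deep. Axes as the hob's.
- cup_small (a point): Centre of the mouth of the small burner cup, at rim height, 16 mm above the hob's top plate. Outside 39 mm, bore 31 mm across and 14 mm deep. Axes as the hob's.
- spindle_tip (a point): Tip centre of the bare brass tap spindle, upright, 18 mm out of the top plate. Diameter 10 mm with one flat along it, 1 mm from the axis (6 mm across); the tip is chamfered by 1.2 mm (0.5 mm at the flat). z up; x is the direction the flat faces, 0.1 to 1.3 rad anticlockwise from the hob's x. Stiff to turn (0.06 N m). The tip sinks as the spindle is pressed.
- spindle (a joint): How far the tap spindle is pressed down, m: 0 at rest to 0.004 at its bottom stop. A spring resists: about 4 N to start, 10 N at the bottom. It springs back when let go.
- tray: Stainless steel tray 280 (x) by 280 (y) by 18 mm with 3 mm floor and walls, fixed on the shelf. Origin: centre of the underside. The two burner heads and the knob stand in it, each on its underside, at least 95 mm apart (centre to centre) and in any order; a spoon lies along its +y side.
- burner_large: Large burner head, round, upright: a spigot 44 mm in diameter, 12 mm high, chamfered foot; on it a crown 60 mm in diameter, 12 to 22 mm above the underside; then a black cap 56 mm wide up to 28 mm. About 0.17 kg. Origin: centre of the underside; z up. Seated any way round, the crown rests on the cup's rim: origin 12 mm below the rim.
- burner_small: Small burner head, same shape and heights: spigot 28 mm in diameter and 12 mm high, crown 44 mm in diameter (12 to 22 mm), cap 40 mm wide up to 28 mm. About 0.09 kg. Origin: centre of the underside of the spigot; z up. Seated, its origin is 12 mm below the rim of the small cup.
- knob: Loose black cooker knob on its underside: round skirt 44 mm in diameter, 12 mm high; on it a bar grip 40 mm long (x), 14 mm wide (y), 20 mm high, top at 32 mm. Origin: centre of the underside; z up; x points to the bar end with the white pointer line. 0.1 kg. Fully home, its origin is 12 mm below the spindle tip: 6 mm above the top plate at rest, 2 mm when pressed right down.
- knob_bore (a point): Centre of the end of the D-shaped bore in the knob's underside: on the knob's axis, 12 mm above its origin, axes as the knob's. The bore is 12 mm deep, 11.4 mm across, its mouth chamfered by 3 mm (1.5 mm at the flat), its flat 1.7 mm from the axis on the +x (pointer) side. The knob's x must point as the spindle tip's x, within about 0.2 rad; the bore end then meets the tip.
- tumbler: Bystander: steel tumbler 72 mm across, 100 mm high, to the right of the hob. Origin: centre of its underside.
- brush: Bystander: wooden scrubbing brush, 130 by 44 by 36 mm, lying front to back on the hob's top plate between the two burner cups. Origin: on its underside.
- spoon: Bystander: steel spoon 160 mm long lying in the tray along its +y side. Origin: on its underside.
Things that resemble listed ones, but are neither listed nor needed, are in the scene too. Leave any blue or turquoise look-alike of the burner_small alone. What is shaped like the burner_large but orange is not meant.

How it is judged:
By the outcome, as a careful person would: the job done as asked, in the order asked, and still so for the second after the job is handed in, while the arm keeps its last pose, push and grip.
It also fails if it takes over 72 s, if anything falls off the work surface, if the arm or the gripper's body presses on something with over 40 N, if the wrist force passes 120 N, or if a joint passes its speed limit or range.

## Working session

There is one attempt and no reset: what is moved stays moved. The work goes in short steps, Python scripts to look and compute and a shell command to move; the robot and the scene stay as the last step left them, time stands still between calls to the robot, and variables do not carry over. Pictures are saved under pics/ and viewed, at most 10 in all, crops included, and the job is handed in when it is done.

```bash
mkdir -p pics
cat > h.py <<'E'
import numpy as np, cv2
from station import telemetry, snapshot, manip
def load(n):
    d=np.load(f'{n}.npz'); return {k:d[k] for k in d}
def take(n,tag=None):
    s=snapshot(n); np.savez(f'{tag or n}.npz',**s); return s
def rays(s,uv):
    K=np.array(s['camera_matrix']);uv=np.atleast_2d(np.asarray(uv,float))
    p=np.c_[(uv[:,0]-K[0,2])/K[0,0],(uv[:,1]-K[1,2])/K[1,1]]
    k=float(s['k1']);rd=np.linalg.norm(p,axis=1);r=rd.copy()
    for _ in range(30): r=rd/(1+k*r*r)
    p=p/(1+k*r*r)[:,None]
    R=cv2.Rodrigues(np.array(s['rvec'],float))[0];t=np.array(s['tvec'],float).ravel()
    return -R.T@t, np.c_[p,np.ones(len(p))]@R, p
def onplane(s,uv,z):
    c,d,_=rays(s,uv); return c+d*((z-c[2])/d[:,2])[:,None]
def cloud(s):
    D=s['depth'];v,u=np.mgrid[0:480,0:640]
    c,d,_=rays(s,np.c_[u.ravel(),v.ravel()])
    return (c+d*D.ravel()[:,None]).reshape(480,640,3)
def proj(s,P):
    R=cv2.Rodrigues(np.array(s['rvec'],float))[0];q=np.atleast_2d(P)@R.T+np.array(s['tvec']).ravel()
    x=q[:,:2]/q[:,2:];r2=(x**2).sum(1);x=x*(1+float(s['k1'])*r2)[:,None];K=s['camera_matrix']
    return np.c_[x[:,0]*K[0,0]+K[0,2],x[:,1]*K[1,1]+K[1,2]]
def save(n,im,f=1):
    cv2.imwrite(f'pics/{n}.png',cv2.resize(im[:,:,::-1],None,fx=f,fy=f,interpolation=cv2.INTER_CUBIC))
E
python3 - <<'E'
from h import *
for n in('top','side','wrist'):
    s=take(n);c,d,_=rays(s,[[320,240]]);print(n,c,d,s['k1'],s['camera_matrix'][0,0]); save(n,s['image'])
s=telemetry.sense();print(s['tcp_pos'],s['tool_rot'],s['force'],s['t'],manip.grip_depth)
E
```

```text
top [ 0.29553698 -0.04551287  1.17675013] [[ 0.1887643  -0.002423   -0.98205735]] -0.10314914706627866 475.9195642642047
side [0.43039168 0.69100702 0.94109025] [[ 0.06838696 -0.66689552 -0.74214895]] -0.05116480120703985 493.3126875727674
wrist [ 0.33200551 -0.53283977  0.37233488] [[-0.26307402 -0.12373947 -0.95684144]] -0.015207883263315326 394.13889380792
[ 0.26371763 -0.5659703   0.1914588 ] [ 9.76352045e-01  2.16185151e-01 -1.74971937e-05 -8.15171067e-04] [0.42800213 0.70937166 0.16026282] 0.15 0.0187
```

View pics/top.png

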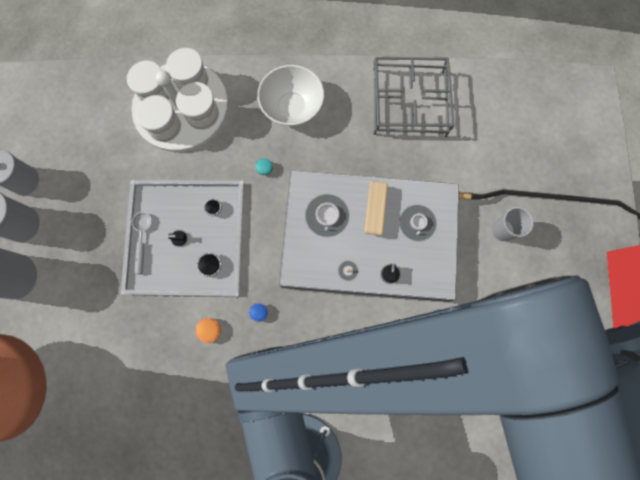

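View pics/side.png

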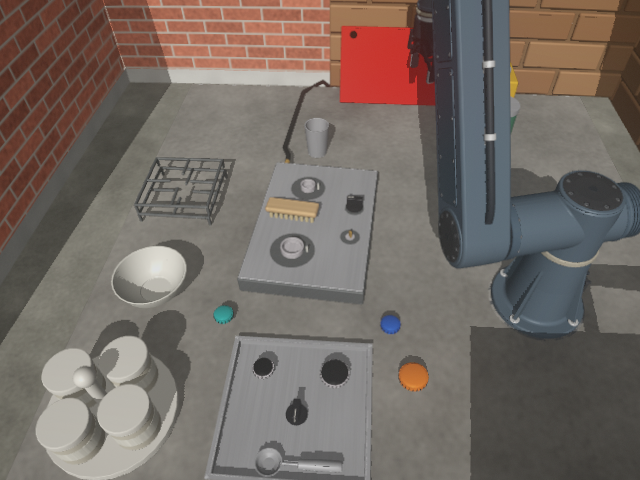

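Top view: burner_small (212,207), knob (178,238) and burner_large (209,264) are in the tray. The cups are at (328,214) and (419,221), the spindle at (348,270). Candidates that could be confused: black (212,207) against teal (264,167) and blue (258,312) for the small head, black (209,264) against orange (208,330) for the large. Fixed knob (391,273) against loose knob (178,238). By the description I choose the three black ones in the tray.

Run:
```python
from h import *
t=load('top');s=load('side')
a=cv2.resize(t['image'][170:305,115:250],(400,400),interpolation=cv2.INTER_CUBIC)
b=cv2.resize(t['image'][165:305,275:465],(400,295),interpolation=cv2.INTER_CUBIC)
c=cv2.resize(s['image'][215:255,330:370],(300,300),interpolation=cv2.INTER_CUBIC)
d=cv2.resize(s['image'][350:430,230:360],(488,300),interpolation=cv2.INTER_CUBIC)
o=np.zeros((600,800,3),np.uint8);o[:295,:400]=b;o[:400-100,400:]=a[100:] ;o[300:,:300]=c;o[300:,300:788]=d
save('crop1',o)
for n,S in(('top',t),('side',s)):
    P=cloud(S);im=S['image'].astype(int)
    dark=(im.max(2)<60)
    # objects in tray: dark mask in tray region
    tr=(P[:,:,2]>0.008)&(P[:,:,2]<0.06)&dark&(P[:,:,1]>0.1)&(P[:,:,1]<0.5)&(P[:,:,0]>.3)
    nn,l,st,ce=cv2.connectedComponentsWithStats(tr.astype(np.uint8))
    for i in range(1,nn):
        if st[i,4]>25: 
            q=P[l==i];print(n,'dark',st[i],ce[i].round(1),np.median(q,0).round(4),q[:,2].max().round(4))
    hob=(abs(P[:,:,2]-.06)<.006)&(P[:,:,0]>.3)&(P[:,:,1]<0.2)&(P[:,:,1]>-.4)
    nn,l,st,ce=cv2.connectedComponentsWithStats(hob.astype(np.uint8));i=1+st[1:,4].argmax()
    cn=max(cv2.findContours((l==i).astype(np.uint8),0,1)[0],key=cv2.contourArea)[:,0]
    w=onplane(S,cn,0.06)[:,:2]; r=cv2.minAreaRect((w*1000).astype(np.float32));print(n,'hob',r)
    print(n,'medz',np.median(P[l==i][:,2]))
    for name,lo,hi in(('rim',.071,.083),):
        m=(P[:,:,2]>lo)&(P[:,:,2]<.085)&(P[:,:,0]>.3)&(P[:,:,0]<.75)&(P[:,:,1]<.2)&(P[:,:,1]>-.4)
        nn,l,st,ce=cv2.connectedComponentsWithStats(m.astype(np.uint8))
        for i in range(1,nn):
            if st[i,4]>8: q=P[l==i];print(n,st[i],ce[i].round(1),((q.min(0)+q.max(0))/2).round(4),(q.max(0)-q.min(0)).round(3))
```

```text
top dark [207 200  12  13 123] [212.5 206.3] [0.5997 0.2213 0.0304] 0.038
top dark [171 232  16  13 153] [179.2 238.1] [0.5168 0.3027 0.0199] 0.04
top dark [200 255  19  20 303] [208.8 264.2] [0.4537 0.223  0.0308] 0.0388
top hob ((527.0602416992188, -170.67662048339844), (415.26708984375, 287.5266418457031), 85.69332885742188)
top medz 0.059487413122168764
top [316 203  23  23  99] [326.5 214.8] [ 0.5707 -0.0645  0.0751] [0.054 0.052 0.008]
top [411 214  16  16  81] [418.7 221.4] [ 0.5544 -0.283   0.0756] [0.037 0.036 0.009]
top [382 265  12  18  97] [385.7 273.1] [ 0.4294 -0.206   0.0778] [0.039 0.026 0.014]
top [395 266   5  15  48] [396.8 273.3] [ 0.4305 -0.2279  0.0782] [0.033 0.01  0.011]
top [346 268   4   4  10] [347.8 269.7] [ 0.4374 -0.113   0.0764] [0.007 0.007 0.008]
side dark [254 358  18  17 244] [262.5 366. ] [0.6034 0.2237 0.031 ] 0.037
side dark [321 360  27  24 488] [334.3 371.4] [0.4571 0.226  0.0311] 0.0366
side dark [286 399  21  26 335] [296.4 412.2] [0.5226 0.3122 0.0172] 0.0389
side hob ((530.541015625, -166.79249572753906), (422.38995361328125, 287.91033935546875), 85.63725280761719)
side medz 0.05979969865689272
side [301 179  15  12  72] [308.  184.4] [ 0.5576 -0.2816  0.0753] [0.037 0.04  0.008]
side [347 202  16  10 110] [354.2 206.6] [ 0.4328 -0.202   0.078 ] [0.038 0.02  0.013]
side [290 215   9   3  14] [293.9 215.8] [ 0.5812 -0.1617  0.0778] [0.02  0.008 0.012]
side [300 215   4   4  10] [301.4 216.7] [ 0.562  -0.161   0.0779] [0.008 0.006 0.013]
side [305 217   9   3  17] [308.6 217.8] [ 0.5433 -0.1577  0.0775] [0.02  0.009 0.013]
side [349 231   4   5  14] [350.6 232.6] [ 0.4391 -0.1148  0.076 ] [0.007 0.009 0.009]
side [281 238  23  19 131] [291.6 246.8] [ 0.5744 -0.0625  0.0759] [0.053 0.056 0.01 ]
```

View pics/crop1.png

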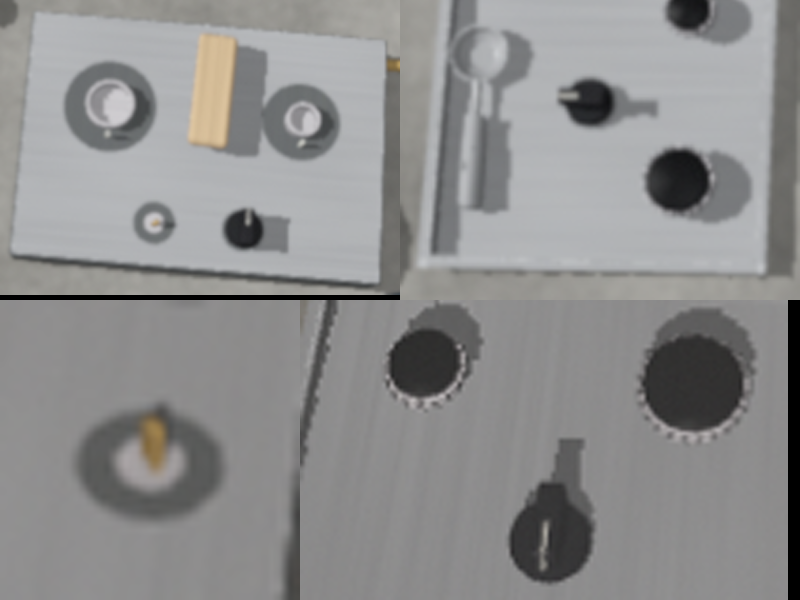

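The crop confirms the choice: black caps on steel crowns at both heads, the loose knob's pointer towards +y, and a brass spindle with its disc on the hob. I now go above the hob, at yaw 90°, for a wrist look.

```bash
python3 -m crank '0 0 0 0 0 -.09;0 0 0 0 0 -.09;0 0 0 0 0 -.09;0 0 0 0 0 -.09;0 0 0 0 0 -.09' 1 40 >/dev/null
python3 -m crank '0 0 0 0 0 -.09;0 0 0 0 0 -.09;0 0 0 0 0 -.09;0 0 -.3 0 0 0;0 0 -.4 0 0 0' 
python3 -m crank '.7 .36 0 0 0 0;.7 .36 0 0 0 0;.7 .36 0 0 0 0;.7 .36 0 0 0 0;.7 .36 0 0 0 0' >/dev/null
python3 -m crank '.7 .36 0 0 0 0;.7 .36 0 0 0 0;.7 .36 0 0 0 0;.7 .36 0 0 0 0;.7 .36 0 0 0 0' >/dev/null
python3 -m crank '.7 .36 0 0 0 0;.7 .36 0 0 0 0;.7 .36 0 0 0 0;.7 .36 0 0 0 0;.7 .36 0 0 0 0'
python3 - <<'E'
from h import *
s=take('wrist','w1');save('w1',s['image']);print(proj(s,[[.438,-.113,.078],[.572,-.062,.076],[.556,-.282,.076]]))
E
```

```text
t: 1.15
tcp_pos: [0.2636, -0.5657, 0.2199]
tool_rot: [0.71, 0.704, 0.001, -0.001]
force: [0.5, -0.8, 0.9]
finger_gap: 1.004
gripper_force: 0.0
t: 2.65
tcp_pos: [0.4823, -0.1464, 0.2211]
tool_rot: [0.71, 0.704, 0.0, 0.001]
force: [0.3, -0.6, 0.1]
finger_gap: 1.004
gripper_force: 0.0
[[265.19190538 176.66994744]
 [432.93706933 110.16244643]
 [397.81043614 353.95701871]]
```

View pics/w1.png

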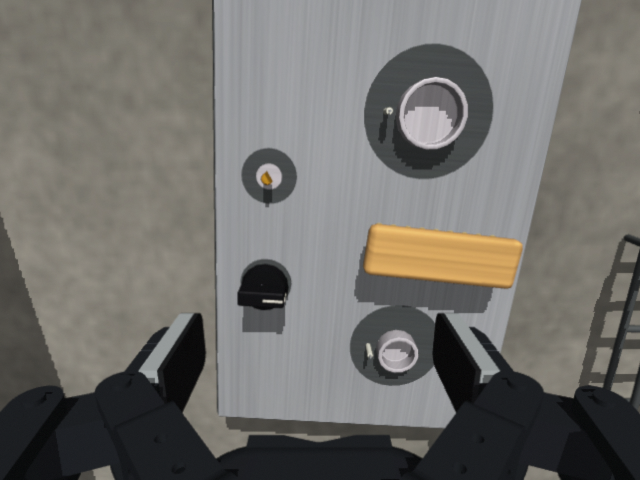

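Wrist view: spindle at (267,178), large cup (433,112), small cup (398,352), brush between them, fixed knob (263,287). The projections of my top/side estimates agree to 1–2 px. Now the spindle up close and the cup rims.

Run:
```python
from h import *
s=load('w1');im=s['image'];P=cloud(s)
m=(P[:,:,2]>.070)&(P[:,:,2]<.085)
for n,(cx,cy,r) in dict(L=(433,112,45),S=(398,352,32)).items():
    mm=np.zeros_like(m,np.uint8);cv2.circle(mm,(cx,cy),r,1,-1);mm=(mm>0)&m
    nn,l,st,ce=cv2.connectedComponentsWithStats(mm.astype(np.uint8));i=1+st[1:,4].argmax()
    c=max(cv2.findContours((l==i).astype(np.uint8),0,1)[0],key=cv2.contourArea)[:,0]
    w=onplane(s,c,.076)[:,:2];print(n,cv2.minEnclosingCircle((w*1000).astype(np.float32)),cv2.fitEllipse((w*1000).astype(np.float32)))
h=im.astype(int);br=((h[:,:,0]-h[:,:,2])>40);br[:, :230]=0;br[:,310:]=0;br[:150]=0;br[205:]=0
v,u=np.nonzero(br);print(len(u),u.mean(),v.mean(),onplane(s,[[u.mean(),v.mean()]],.078))
print((P[165:192:1,255:280,2]*1000).astype(int)[::2])
save('sp1',cv2.resize(im[160:200,245:295],(750,600),interpolation=cv2.INTER_NEAREST))
```

```text
L ((571.7985229492188, -64.80073547363281), 27.735034942626953) ((571.9120483398438, -64.8563003540039), (53.844810485839844, 54.64268493652344), 108.02710723876953)
S ((555.751953125, -281.2724304199219), 20.742910385131836) ((555.5535278320312, -281.47021484375), (37.794403076171875, 40.01909255981445), 20.51923370361328)
104 265.88461538461536 178.5096153846154 [[ 0.43849841 -0.11450656  0.078     ]]
[[ 59  60  59  60  60  58  61  60  58  60  59  59  59  61  60  59  60  60
   59  60  61  58  61  60  60]
 [ 58  59  60  59  58  60  61  60  60  59  59  60  60  60  61  60  59  60
   60  62  59  60  60  60  59]
 [ 59  59  60  60  60  60  61  60  62  58  61  60  60  62  60  59  60  61
   60  60  60  61  61  60  60]
 [ 60  59  60  60  60  62  60  60  60  61  62  63  59  60  59  60  61  60
   59  60  61  59  61  61  61]
 [402  59  61  60  59  60  61  60  75  75  73  69  65  60  61  60  60  61
   60  60  60  61  60  58  59]
 [ 60  60  61  60  60  59  75  76  76  77  77  74  71  65  60  60  60  60
   59  61  60  61  60  60  60]
 [ 59  60  61  60  59  61  78  77  78  77  75  76  76  70  67  62  61  60
   60  61  59  60  60  60  62]
 [ 57  59  60  60  59  61  77  77  76  77  76  76  77  74  72  67  62  61
   60  61  60  60  60  60  59]
 [ 58  59  59  60  59  60  76  76  77  76  76  77  77 402  75  73  68  59
   59  60  60  60  61  60  59]
 [ 61  59  59  60  60  58  60  60  75  74  77  77  77  77  76  60  60  60
   61  60  59  61  60  60  58]
 [ 62  60  60  60  60  60  60  60  61  60  60  61  59  60  59  60  60  61
   62  60  61  60  60  59  60]
 [ 60  60  59  60  59  60  59  59  61  61  59  60  60  61  60  59  59  61
   59  61  60  59  60  59  61]
 [ 58  60  58  59  60  59  60  60  59  60  59  61  59  60  60  58  59  59
   59  59  59  59  60  60  60]
 [ 58  59  61  58  59  58  60  60  59  60  58  60  60  60  59  59  60  60
   60  59  60  60  61  60  59]]
```

View pics/sp1.png

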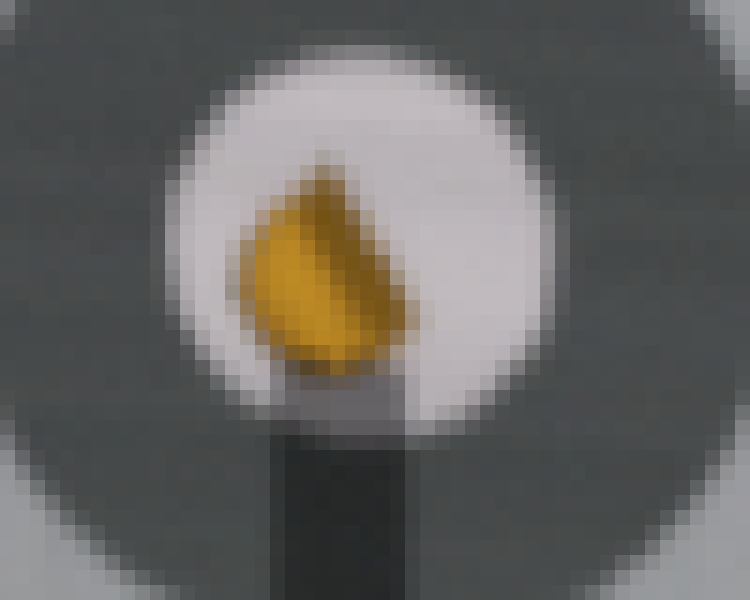

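The flat faces up-right in the crop: its edge runs (325,180)→(410,310). Cups: large (.572,-.065), small (.5556,-.2814), and their 217–220 mm spacing and rim sizes fit. On to the tray.

```bash
python3 -m crank '.84 .1 0 0 0 0;.84 .1 0 0 0 0;.84 .1 0 0 0 0;.84 .1 0 0 0 0;.84 .1 0 0 0 0' >/dev/null
python3 -m crank '.84 .1 0 0 0 0;.84 .1 0 0 0 0;.84 .1 0 0 0 0;.84 .1 0 0 0 0;.84 .1 0 0 0 0'
python3 - <<'E'
from h import *
w=load('w1')
for e in([[305,205],[370,345]],[[345,170],[415,300]]):
    q=onplane(w,np.array(e)/15+[245,160],.07);d=q[0]-q[1];print('flat dir',np.arctan2(-d[0],d[1])) 
print('disc',onplane(w,[[269,176.4]],.061))
s=take('wrist','w2');save('w2',s['image'])
P=cloud(s);h=s['image'].astype(int)
m=(h.max(2)<70)&(P[:,:,2]>.008)&(P[:,:,2]<.06)
nn,l,st,ce=cv2.connectedComponentsWithStats(m.astype(np.uint8))
for i in range(1,nn):
    if st[i,4]>150:
        c=max(cv2.findContours((l==i).astype(np.uint8),0,1)[0],key=cv2.contourArea)[:,0]
        z=np.percentile(P[l==i][:,2],70)
        w_=onplane(s,c,.031)[:,:2]*1000
        print(st[i],ce[i].round(1),z.round(4),cv2.minEnclosingCircle(w_.astype(np.float32)),cv2.fitEllipse(w_.astype(np.float32)))
E
```

```text
t: 3.7
tcp_pos: [0.5232, 0.1897, 0.2211]
tool_rot: [0.71, 0.705, 0.0, 0.0]
force: [0.8, -0.2, -0.2]
finger_gap: 0.999
gripper_force: 0.0
flat dir 0.39727054070690515
flat dir 0.4609335748903293
disc [[ 0.43898062 -0.11509991  0.061     ]]
[165   0  26 229 560] [177.2 110.8] 0.0129 ((395.6474304199219, 265.873779296875), 98.34136962890625) ((396.3041687011719, 267.073486328125), (2.367978096008301, 184.22396850585938), 0.029854705557227135)
[455   0  25 229 596] [468.1 106.3] 0.0128 ((656.83642578125, 264.23614501953125), 98.36559295654297) ((656.4649047851562, 273.7762756347656), (2.670354127883911, 198.62078857421875), 179.94996643066406)
[614   0  26  54 776] [625.3  25.2] 0.0361 ((786.577880859375, 342.6876220703125), 25.13321876525879) ((784.981689453125, 343.4494934082031), (14.22922134399414, 50.609886169433594), 30.476526260375977)
[ 297   45   45   53 1699] [319.   72.6] 0.0336 ((523.4915771484375, 308.0079040527344), 21.24483299255371) ((523.5025024414062, 306.2890625), (38.47572326660156, 39.1935920715332), 158.21502685546875)
[629 114  11  44 352] [634.7 134.2] 0.0327 ((814.440185546875, 252.65484619140625), 20.42510414123535) ((812.942626953125, 253.56527709960938), (9.465413093566895, 38.768638610839844), 16.24924659729004)
[ 218  138   58   59 2652] [246.7 167.1] 0.0305 ((455.777587890625, 225.0513916015625), 27.25731086730957) ((455.67901611328125, 225.25831604003906), (52.967105865478516, 53.25293731689453), 92.3154296875)
[ 381  148   42   41 1342] [401.7 168.1] 0.0302 ((599.834716796875, 223.6732177734375), 19.365137100219727) ((600.0384521484375, 223.7593994140625), (37.3233642578125, 37.770042419433594), 76.7870101928711)
```

View pics/w2.png

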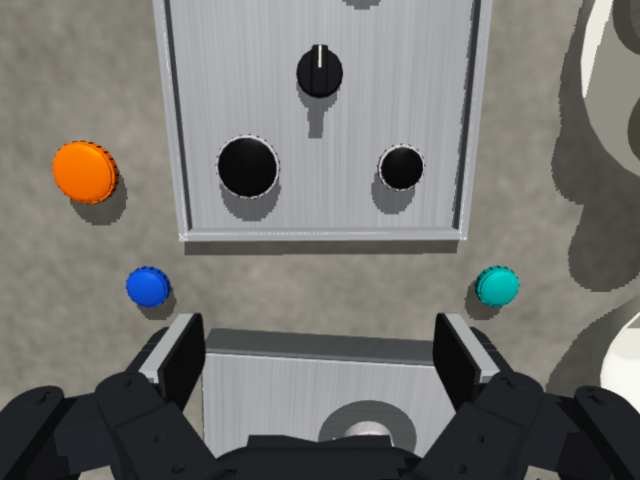

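The wrist view shows the large head at (247,167), the small head at (402,168) and the knob at (320,70) with its pointer towards +y. The blue, teal and orange look-alikes all lie outside the tray. Positions agree with the top/side values within about 1.5 mm. Grasping the large head.

```bash
python3 -m crank '.29 -.56 .8 0 0 0;.29 -.56 .8 0 0 0;.29 -.57 .8 0 0 0;0 0 .9 0 0 0;0 0 .9 0 0 0' .75 40 >/dev/null
python3 -m crank '0 0 .6 0 0 0;0 0 .2 0 0 0;0 0 0 0 0 0;0 0 0 0 0 0;0 0 0 0 0 0'
python3 - <<'E'
from h import *
s=take('wrist','w3');save('w3',s['image']);print(telemetry.sense()['tcp_pos'])
E
```

```text
t: 4.75
tcp_pos: [0.4568, 0.2237, 0.0217]
tool_rot: [0.709, 0.705, 0.001, 0.001]
force: [-0.4, 0.9, 0.4]
finger_gap: 0.872
gripper_force: 0.0
[0.45660179 0.22371363 0.02160403]
```

View pics/w3.png

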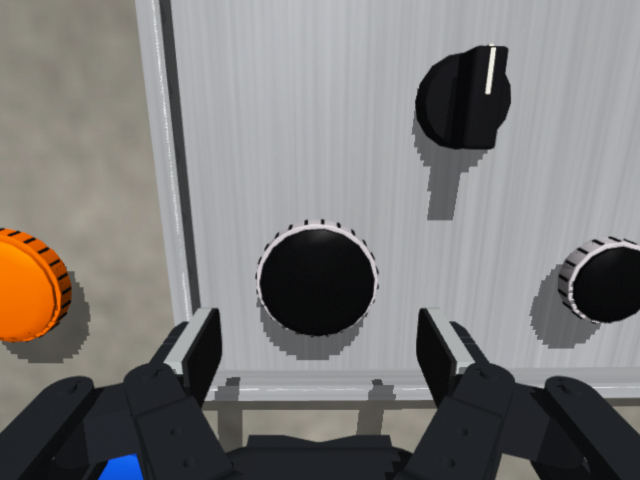

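View: head centred at (318,281), between the fingers in x; I check its offset in y from the same image.

```bash
cat >> h.py <<'E'
def caps(s,z=.031,amin=800):
    h=s['image'].astype(int);m=(h.max(2)<70).astype(np.uint8);m[330:]=0
    nn,l,st,ce=cv2.connectedComponentsWithStats(m)
    for i in range(1,nn):
        if st[i,4]>amin:
            c=max(cv2.findContours((l==i).astype(np.uint8),0,1)[0],key=cv2.contourArea)[:,0]
            w=onplane(s,c,z)[:,:2]*1000;e=cv2.fitEllipse(w.astype(np.float32));print(st[i],np.round(e[0],1),np.round(e[1],1))
E
python3 - <<'E'
from h import *
s=load('w3');caps(s)
R=cv2.Rodrigues(s['rvec'])[0];print('cam',-R.T@s['tvec'].ravel())
print(proj(s,[[.4566,.2237,.0217],[.4566,.2237,.031]]))
E
```

```text
[ 160    0   40  313 2586] [396.9 296.9] [  3.3 271.6]
[ 415   46   96  104 7563] [515.9 308.2] [38.  41.8]
[ 260  229  114  101 9290] [455.1 227.6] [52.1 53.7]
[ 573  247   67   76 4146] [594.6 225.2] [33.2 40.1]
cam [0.45595435 0.30085379 0.20269531]
[[319.85549093 283.20340309]
 [319.9497791  290.93126177]]
```

```bash
sed -i 's/m\[330:\]=0/m[348:]=0/' h.py
python3 - <<'E'
from h import *
s=load('w3');caps(s)
E
```

```text
[ 160    0   40  313 2586] [396.9 296.9] [  3.3 271.6]
[ 415   46   96  104 7563] [515.9 308.2] [38.  41.8]
[ 260  229  114  108 9534] [455.1 226.8] [53.1 54.2]
[ 573  247   67   76 4146] [594.6 225.2] [33.2 40.1]
```

```bash
python3 -m crank '.05 -.03 .2 0 0 0;0 0 .2 0 0 0;0 0 .1 0 0 0;0 0 0 0 0 0;0 0 0 0 0 0'
python3 -m crank '0 0 0 0 0 0;0 0 0 0 0 0;0 0 0 0 0 0;0 0 0 0 0 0;0 0 0 0 0 0' -1 40
```

```text
t: 5.3
tcp_pos: [0.454, 0.2254, -0.0001]
tool_rot: [0.709, 0.706, -0.0, -0.0]
force: [-0.5, 0.4, 0.4]
finger_gap: 0.876
gripper_force: 0.0
t: 5.8
tcp_pos: [0.4543, 0.2255, 0.0003]
tool_rot: [0.709, 0.706, 0.0, 0.0]
force: [-0.7, -0.1, -0.0]
finger_gap: 0.02
gripper_force: 0.0
```

Run:
```python
from h import *
s=take('wrist','w4');save('w4',s['image']);print(telemetry.sense())
```

```text
{'t': 5.85, 'q': array([2.40081413e-01, 6.93571637e-01, 1.86877837e+00, 5.07159604e-06,
       5.79100439e-01, 2.44132517e-01]), 'qd': array([-1.23402353e-03,  5.49948921e-04,  8.78252731e-05, -3.78385105e-04,
       -6.51154735e-04, -2.28456362e-04]), 'tau': array([-3.14979588e-04, -4.01679754e+01, -6.65128604e+00, -7.35195295e-05,
       -4.74023977e-05, -1.22531429e-05]), 'tcp_pos': array([4.54286333e-01, 2.25489254e-01, 2.90833115e-04]), 'tool_rot': array([7.08539107e-01, 7.05671545e-01, 6.15836684e-05, 3.55697528e-05]), 'force': array([-0.93901043, -0.44054472,  0.3454957 ]), 'ft_torque': array([ 0.02219109,  0.01733945, -0.00516045]), 'gripper_force': 0.0, 'finger_gap': -0.00101008882862928}
```

View pics/w4.png

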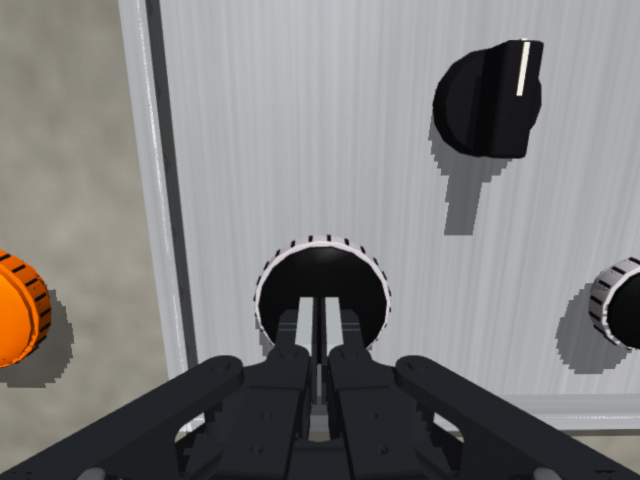

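The fingers (tips at (320,300)) have shut above the cap without touching it, so the tips are higher than I reckoned. Depth tells by how much.

Run:
```python
from h import *
s=load('w4');P=cloud(s)
for u,v in((320,270),(285,290),(307,310),(307,330),(333,310),(335,345),(300,345),(320,250),(250,150),(307,301)):
    print(u,v,P[v,u].round(4),s['depth'][v,u].round(4))
print(proj(s,[telemetry.sense()['tcp_pos']]))
t=take('top','t2');Q=cloud(t)
print(proj(t,[[.4543,.2255,.0]]));
s2=take('side','s2');save('s2',cv2.resize(s2['image'][300:480,200:440],(800,600),interpolation=cv2.INTER_CUBIC))
```

```text
320 270 [0.4542 0.2443 0.0307] 0.1612
285 290 [0.4396 0.2353 0.0305] 0.164
307 310 [0.4494 0.2375 0.053 ] 0.1419
307 330 [0.4499 0.2382 0.0683] 0.1271
333 310 [0.4587 0.2384 0.0547] 0.14
335 345 [0.4586 0.2379 0.0769] 0.119
300 345 [0.448  0.2381 0.077 ] 0.1188
320 250 [0.4542 0.2521 0.0284] 0.161
250 150 [0.4233 0.2903 0.0026] 0.1744
307 301 [0.4493 0.2381 0.0469] 0.1476
[[320.16010377 283.12259525]]
[[210.54692866 265.48593662]]
```

View pics/s2.png

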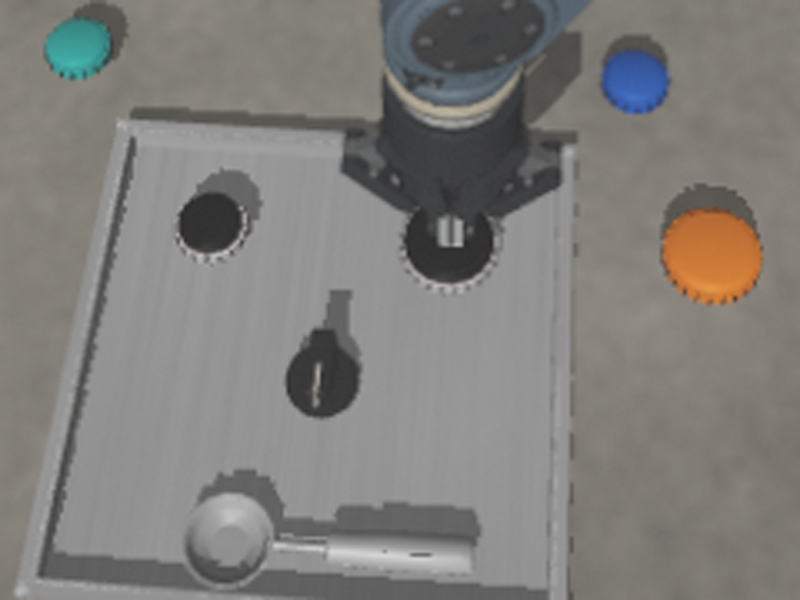

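The depth puts the shut finger tips at z≈.045 while the reported TCP is at z≈0. In z, the reported TCP therefore lies about 44 mm below the real tips; x and y agree. The head has not moved. I work with the measured tip height: open, go down 38 mm, grasp.

```bash
python3 -m crank '0 0 0 0 0 0;0 0 0 0 0 0;0 0 0 0 0 0;0 0 0 0 0 0;0 0 0 0 0 0' .75 40
python3 -m crank '0 .02 .3 0 0 0;0 0 .3 0 0 0;0 0 .2 0 0 0;0 0 .15 0 0 0;0 0 0 0 0 0'
python3 -m crank '0 0 0 0 0 0;0 0 0 0 0 0;0 0 0 0 0 0;0 0 0 0 0 0;0 0 0 0 0 0' -1 40
python3 - <<'E'
from h import *
s=take('wrist','w5');P=cloud(s);z=P[150:400,320,2];print((z[::10]*1000).round(0))
for u in range(180,470,15): print(u,(P[300:400:12,u,2]*1000).round(0))
E
```

```text
t: 6.45
tcp_pos: [0.4543, 0.2255, 0.0002]
tool_rot: [0.709, 0.706, 0.0, 0.0]
force: [-0.1, -0.2, -0.7]
finger_gap: 0.849
gripper_force: 0.0
t: 6.95
tcp_pos: [0.4541, 0.2252, -0.0391]
tool_rot: [0.709, 0.706, -0.001, -0.001]
force: [0.3, 0.4, -0.5]
finger_gap: 0.874
gripper_force: 0.0
t: 7.45
tcp_pos: [0.4552, 0.2256, -0.0375]
tool_rot: [0.709, 0.706, 0.0, 0.0]
force: [-1.0, -0.7, 0.2]
finger_gap: 0.683
gripper_force: 43.0
[ 2.  2.  2.  1.  2.  3.  2.  3.  2.  2.  2.  2. 19. 24. 28. 30. 30. 29.
 30. 31. 31. 30. 29. 29. 31.]
180 [ 3.  3.  2.  3.  3. 51. 54. 59. 63.]
195 [ 2.  3.  4. 26. 35. 47. 54. 59. 70.]
210 [ 2.  3. 19. 33. 41. 43. 54. 59. 69.]
225 [ 3. 17. 26. 34. 36. 36. 38. 40. 42.]
240 [ 2. 11. 25. 27. 27. 28. 26.  2.  2.]
255 [24. 27. 28. 30. 30. 31. 30. 30. 27.]
270 [27. 28. 30. 30. 30. 30. 31. 30. 30.]
285 [29. 31. 31. 30. 29. 31. 31. 31. 30.]
300 [30. 31. 31. 30. 29. 29. 31. 30. 30.]
315 [28. 30. 30. 31. 30. 31. 29. 30. 31.]
330 [29. 30. 30. 31. 29. 32. 31. 31. 31.]
345 [30. 30. 31. 30. 30. 30. 30. 30. 30.]
360 [28. 30. 31. 30. 30. 30. 30. 30. 30.]
375 [25. 28. 30. 31. 30. 30. 31. 30. 29.]
390 [ 2. 25. 27. 28. 29. 28. 28. 27.  2.]
405 [ 3. 16. 24. 26. 26. 28. 31. 30.  3.]
420 [ 3.  3. 26. 33. 41. 44. 43. 43. 70.]
435 [ 2.  2. 19. 26. 40. 48. 54. 57. 69.]
450 [ 2.  1.  3.  3. 35. 51. 54. 59. 63.]
465 [ 2.  3.  3.  2.  2. 49. 54. 59. 63.]
```

Grip is good: gap 0.683 ≈ 60 mm, the crown, at 43 N. Lift and carry to the large cup.

```bash
python3 -m crank '0 0 -.3 0 0 0;0 0 -.8 0 0 0;0 0 -.8 0 0 0;-.6 .24 -.4 0 0 0;-.7 .3 -.4 0 0 0' - 60
python3 -m crank '-.73 .3 -.3 0 0 0;-.73 .3 -.2 0 0 0;-.73 .3 0 0 0 0;-.73 .3 0 0 0 0;-.73 .3 0 0 0 0' >/dev/null
python3 -m crank '-.73 .3 0 0 0 0;-.73 .3 0 0 0 0;-.65 .28 0 0 0 0;-.2 .1 0 0 0 0;0 0 0 0 0 0'
python3 - <<'E'
from h import *
caps(load('w5'));s=take('wrist','w6');save('w6',s['image']);z=telemetry.sense()['tcp_pos'];print(z);caps(s,z[2]+.0375+.031)
print(proj(s,[[.572,-.0648,.076]]))
E
```

```text
t: 8.0
tcp_pos: [0.4761, 0.1737, 0.0721]
tool_rot: [0.708, 0.707, 0.0, 0.0]
force: [0.4, -0.3, -1.1]
finger_gap: 0.676
gripper_force: 64.6
t: 9.0
tcp_pos: [0.5749, -0.0664, 0.0906]
tool_rot: [0.709, 0.705, 0.0, 0.0]
force: [-0.1, -0.1, -1.4]
finger_gap: 0.682
gripper_force: 64.6
[  92    0   67  348 2695] [399.4 268.5] [  4.3 109.9]
[  461    12   160   159 18351] [514.4 308.4] [40.1 42.9]
[ 239  282  160   66 8089] [454.6 242. ] [24.2 55. ]
[ 0.57390923 -0.0650299   0.090308  ]
[ 239  282  161   66 8143] [574.3 -50.1] [24.3 55.3]
[[314.61763448 269.56189178]]
```

View pics/w6.png

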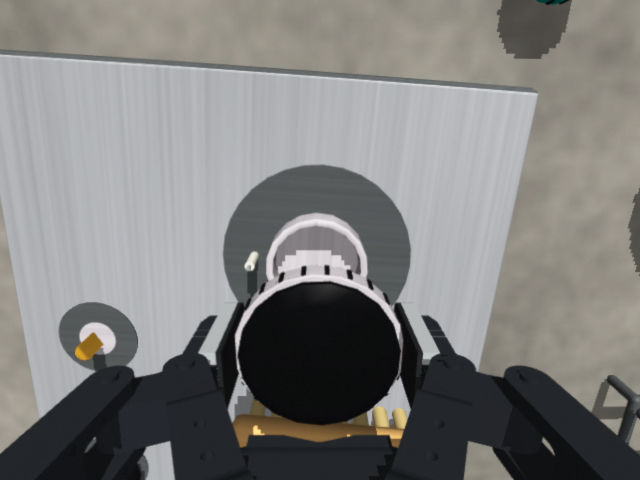

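View: the head, cap centred about (319,350), is held level above the cup, whose rim shows at (316,255). I fit the visible arcs (cap radius 28, rim outer radius 27.5) to get the relative offset.

```bash
cat >> h.py <<'E'
from scipy.optimize import least_squares
def fitc(q,r,x0=None):
    q=q[:,:2];f=lambda p:np.hypot(q[:,0]-p[0],q[:,1]-p[1])-r
    o=least_squares(f,q.mean(0) if x0 is None else x0,loss='soft_l1',f_scale=.0005);return o.x,np.sqrt(np.mean(o.fun**2))
def heldcap(s,z,r,seed,vmax):
    m=(s['image'].max(2)<70).astype(np.uint8);m[vmax:]=0
    l=cv2.connectedComponents(m)[1];i=l[seed[1],seed[0]]
    c=max(cv2.findContours((l==i).astype(np.uint8),0,1)[0],key=cv2.contourArea)[:,0];c=c[c[:,1]<vmax-2]
    return fitc(onplane(s,c,z),r)
def rim(s,xy,R,z=.076,vmax=480,ylow=None):
    # outer rim edge: depth step between rim height and plate
    P=cloud(s);pts=[]
    for a in np.radians(np.arange(-10,191,4)):
        ds=np.arange(R-.006,R+.008,.0004);pr=proj(s,np.c_[xy[0]+ds*np.cos(a),xy[1]+ds*np.sin(a),np.full(len(ds),z)])
        ok=(pr[:,0]>0)&(pr[:,0]<639)&(pr[:,1]>0)&(pr[:,1]<vmax)
        if not ok.all(): continue
        zz=P[pr[:,1].round().astype(int),pr[:,0].round().astype(int),2]
        if (zz>.09).any(): continue
        hi=np.nonzero(zz>.071)[0]
        if len(hi) and hi[-1]<len(ds)-3 and hi[-1]>2: pts.append(xy+ds[hi[-1]]*np.array([np.cos(a),np.sin(a)]))
    pts=np.array(pts);print('rim pts',len(pts));return fitc(pts,R,np.array(xy))
E
python3 - <<'E'
from h import *
s=load('w6')
for zz in(.0903+.0375+.031-.002,.1588,.1608): print('cap',heldcap(s,zz,.028,(319,340),348))
print('rim',rim(s,np.array([.572,-.0648]),.0275))
P=cloud(s);print('cap z',np.median(P[320:345,290:350,2]))
w=load('w1');print('rim w1',rim(w,np.array([.572,-.0648]),.0275),rim(w,np.array([.5556,-.2814]),.0195))
w=load('w5');print('cap w5',heldcap(w,.031,.028,(319,340),348))
E
```

```text
cap (array([ 0.57419346, -0.06599246]), np.float64(0.0005384183425602081))
cap (array([ 0.57419705, -0.06521385]), np.float64(0.0006787909695017639))
cap (array([ 0.57420033, -0.06443101]), np.float64(0.0008156659305912691))
rim pts 39
rim (array([ 0.57273116, -0.06411427]), np.float64(0.0005221665210729717))
cap z 0.1581468307669061
rim pts 46
rim pts 43
rim w1 (array([ 0.57205299, -0.06531623]), np.float64(0.00026099919525167934)) (array([ 0.55518399, -0.28137496]), np.float64(0.0009513249011589524))
cap w5 (array([0.45451764, 0.22671693]), np.float64(0.0007010688868994358))
```

```bash
python3 -m crank '.015 -.04 .4 0 0 0;0 0 .5 0 0 0;0 0 .4 0 0 0;0 0 .1 0 0 0;0 0 0 0 0 0'
python3 -m crank '0 0 .05 0 0 0;0 0 .05 0 0 0;0 0 .05 0 0 0;0 0 .05 0 0 0;0 0 0 0 0 0'
```

```text
t: 9.55
tcp_pos: [0.5724, -0.0632, 0.0345]
tool_rot: [0.708, 0.706, -0.0, -0.0]
force: [-0.6, -0.3, -1.4]
finger_gap: 0.677
gripper_force: 64.7
t: 10.05
tcp_pos: [0.5729, -0.0646, 0.0258]
tool_rot: [0.709, 0.706, -0.0, -0.0]
force: [1.4, 1.3, -2.0]
finger_gap: 0.678
gripper_force: 64.6
```

```bash
python3 -m crank '0 0 .04 0 0 0;0 0 .03 0 0 0;0 0 .03 0 0 0;0 0 0 0 0 0;0 0 0 0 0 0'
python3 - <<'E'
from h import *
s=take('wrist','w7');z=telemetry.sense();print(z['tcp_pos'],z['force'],z['ft_torque']);P=cloud(s)
print('cap z',np.median(P[300:345,290:350,2]),[np.median(P[310:345,u-5:u+5,2]).round(4) for u in(270,300,330,360)])
E
```

```text
t: 10.55
tcp_pos: [0.573, -0.0648, 0.0236]
tool_rot: [0.709, 0.706, 0.0, 0.0]
force: [-2.1, 1.6, 7.5]
finger_gap: 0.673
gripper_force: 65.6
[ 0.57304803 -0.06475606  0.02361756] [-1.8656826   1.90592996  8.75012567] [ 0.08339663  0.37752635 -0.05840729]
cap z 0.09114742311420398 [np.float64(0.0909), np.float64(0.0912), np.float64(0.0913), np.float64(0.091)]
```

Seated: cap top .091 (nominal .092), level, 8 N contact. Release, rise, verify and go for the small head.

```bash
python3 -m crank '0 0 0 0 0 0;0 0 0 0 0 0;0 0 0 0 0 0;0 0 0 0 0 0;0 0 -.2 0 0 0' .85 40
python3 -m crank '0 0 -.6 0 0 0;0 0 -.8 0 0 0;0 0 -.9 0 0 0;0 0 0 0 0 0;0 0 0 0 0 0'
python3 - <<'E'
from h import *
s=take('wrist','w8');P=cloud(s)
m=(s['image'].max(2)<70)&(P[:,:,2]>.085)&(P[:,:,2]<.097)&(np.hypot(P[:,:,0]-.573,P[:,:,1]+.065)<.024)
q=P[m];A=np.c_[q[:,:2]-q[:,:2].mean(0),np.ones(len(q))];print(len(q),q.mean(0),np.linalg.lstsq(A,q[:,2],rcond=None)[0])
E
python3 -m crank '.7 .07 0 0 0 0;.7 .07 0 0 0 0;.7 .07 0 0 0 0;.7 .07 0 0 0 0;.7 .07 0 0 0 0' .4 40 >/dev/null
python3 -m crank '.7 .07 .4 0 0 0;.7 .06 .4 0 0 0;.7 .06 .4 0 0 0;.7 .06 .4 0 0 0;.7 .06 .2 0 0 0' >/dev/null
python3 -m crank '.1 0 0 0 0 0;.1 0 0 0 0 0;0 0 0 0 0 0;0 0 0 0 0 0;0 0 0 0 0 0'
python3 - <<'E'
from h import *
s=take('wrist','w9');z=telemetry.sense();print(z['tcp_pos']);u,v=proj(s,[[.6,.224,.031]])[0].astype(int);print(u,v)
print(heldcap(s,.031,.020,(u,v),420),np.median(cloud(s)[v-8:v+8,u-8:u+8,2]))
E
```

```text
t: 11.1
tcp_pos: [0.5721, -0.0645, 0.0294]
tool_rot: [0.709, 0.706, -0.001, -0.001]
force: [-1.0, 0.4, 0.4]
finger_gap: 0.922
gripper_force: 0.0
t: 11.6
tcp_pos: [0.5736, -0.065, 0.1235]
tool_rot: [0.709, 0.706, 0.001, 0.001]
force: [-0.4, 0.2, -0.2]
finger_gap: 0.922
gripper_force: 0.0
5080 [ 0.57296351 -0.06401258  0.09108495] [-0.00770161 -0.00252472  0.09108495]
t: 13.15
tcp_pos: [0.6009, 0.222, 0.0507]
tool_rot: [0.709, 0.705, 0.0, 0.0]
force: [-0.4, 0.5, -0.3]
finger_gap: 0.699
gripper_force: 0.0
[0.60097893 0.22211482 0.05068008]
318 265
(array([0.60123718, 0.22488828]), np.float64(0.0010265584020547965)) 0.030203920652247654
```

Large head sits level (tilt <0.5°) at the cup centre. Small head at (.601,.2247): descend and grasp.

```bash
python3 -m crank '.06 0 .6 0 0 0;0 0 .8 0 0 0;0 0 .5 0 0 0;0 0 .3 0 0 0;0 0 .02 0 0 0'
python3 -m crank '0 0 0 0 0 0;0 0 0 0 0 0;0 0 0 0 0 0;0 0 0 0 0 0;0 0 0 0 0 0' -1 40
```

```text
t: 13.7
tcp_pos: [0.6, 0.2248, -0.0398]
tool_rot: [0.709, 0.705, -0.001, -0.001]
force: [1.1, 0.4, -0.1]
finger_gap: 0.702
gripper_force: 0.0
t: 14.2
tcp_pos: [0.6014, 0.2257, -0.0376]
tool_rot: [0.708, 0.706, 0.001, 0.0]
force: [-0.3, 0.3, 4.0]
finger_gap: 0.494
gripper_force: 40.7
```

```bash
python3 -m crank '0 0 -.3 0 0 0;0 0 -.8 0 0 0;0 0 -.8 0 0 0;-.4 0 -.8 0 0 0;-.7 -.05 -.5 0 0 0' - 60
python3 -m crank '-.75 -.07 -.2 0 0 0;-.75 -.07 0 0 0 0;-.75 -.07 0 0 0 0;-.75 -.07 0 0 0 0;-.75 -.07 0 0 0 0' >/dev/null
python3 -m crank '-.75 -.07 0 0 0 0;-.75 -.07 0 0 0 0;-.75 -.07 0 0 0 0;-.75 -.07 0 0 0 0;-.75 -.07 0 0 0 0' >/dev/null
python3 -m crank '-.75 -.07 0 0 0 0;-.75 -.07 0 0 0 0;-.75 -.07 0 0 0 0;-.75 -.07 0 0 0 0;-.75 -.07 0 0 0 0' >/dev/null
python3 -m crank '-.2 -.07 0 0 0 0;-.1 -.02 0 0 0 0;0 0 0 0 0 0;0 0 0 0 0 0;0 0 0 0 0 0'
python3 - <<'E'
from h import *
s=take('wrist','w10');z=telemetry.sense()['tcp_pos'];print(z)
P=cloud(s);u,v=proj(s,[z+[0,0,.0375+.031]])[0].astype(int);print(u,v,np.median(P[v-8:v+8,u-8:u+8,2]))
print('cap',heldcap(s,z[2]+.0375+.0305,.020,(u,v),min(479,v+12)))
print('rim',rim(s,np.array([.5555,-.2814]),.0195))
E
```

```text
t: 14.7
tcp_pos: [0.5999, 0.1829, 0.0926]
tool_rot: [0.708, 0.707, 0.002, 0.001]
force: [-0.6, -0.3, -0.6]
finger_gap: 0.49
gripper_force: 60.8
t: 16.7
tcp_pos: [0.5511, -0.2788, 0.0974]
tool_rot: [0.708, 0.706, 0.0, -0.0]
force: [-0.3, 0.2, -0.4]
finger_gap: 0.486
gripper_force: 60.8
[ 0.55116576 -0.27897504  0.0974504 ]
320 365 0.16504195672195318
cap (array([ 0.55044869, -0.27875162]), np.float64(0.0007560349087917275))
rim pts 44
rim (array([ 0.55608942, -0.28311552]), np.float64(0.0003648081815130118))
```

```bash
python3 -m crank '-.11 .13 .3 0 0 0;0 0 .5 0 0 0;0 0 .5 0 0 0;0 0 .15 0 0 0;0 0 0 0 0 0'
python3 -m crank '0 0 .07 0 0 0;0 0 .07 0 0 0;0 0 .06 0 0 0;0 0 .05 0 0 0;0 0 0 0 0 0'
```

```text
t: 17.25
tcp_pos: [0.5556, -0.284, 0.0378]
tool_rot: [0.708, 0.706, -0.0, -0.002]
force: [-0.2, 0.4, -0.9]
finger_gap: 0.493
gripper_force: 60.8
t: 17.75
tcp_pos: [0.5573, -0.2847, 0.0341]
tool_rot: [0.708, 0.706, 0.0, 0.002]
force: [-3.5, 4.9, 19.6]
finger_gap: 0.49
gripper_force: 62.8
```

```bash
python3 -m crank '0 0 -.25 0 0 0;.035 -.02 0 0 0 0;0 0 0 0 0 0;0 0 .1 0 0 0;0 0 .05 0 0 0'
python3 -m crank '0 0 .03 0 0 0;0 0 .03 0 0 0;0 0 .03 0 0 0;0 0 0 0 0 0;0 0 0 0 0 0'
```

```text
t: 18.25
tcp_pos: [0.5561, -0.2831, 0.0336]
tool_rot: [0.709, 0.705, 0.001, 0.0]
force: [0.9, 4.4, 10.3]
finger_gap: 0.496
gripper_force: 61.8
t: 18.75
tcp_pos: [0.5565, -0.2828, 0.0294]
tool_rot: [0.709, 0.706, 0.001, 0.0]
force: [4.7, 2.3, 1.1]
finger_gap: 0.493
gripper_force: 61.3
```

It dropped into the bore (z .029, force 1 N). Further down to the rim.

```bash
python3 -m crank '.01 .015 .05 0 0 0;0 0 .05 0 0 0;0 0 .03 0 0 0;0 0 0 0 0 0;0 0 0 0 0 0'
python3 - <<'E'
from h import *
s=take('wrist','w11');z=telemetry.sense();p=z['tcp_pos'];print(p,z['force'])
P=cloud(s);u,v=proj(s,[p+[0,0,.0375+.031]])[0].astype(int);print(np.median(P[v-15:v+5,u-15:u+15,2]))
E
```

```text
t: 19.25
tcp_pos: [0.5565, -0.2827, 0.0242]
tool_rot: [0.709, 0.706, 0.0, 0.0]
force: [3.6, 3.7, 0.6]
finger_gap: 0.488
gripper_force: 61.3
[ 0.55652205 -0.28269141  0.02421746] [4.70024877 3.06799141 0.647501  ]
0.09187597470598668
```

```bash
python3 -m crank '0 0 .03 0 0 0;0 0 .02 0 0 0;0 0 0 0 0 0;0 0 0 0 0 0;0 0 0 0 0 0'
python3 -m crank '0 0 0 0 0 0;0 0 0 0 0 0;0 0 0 0 0 0;0 0 0 0 0 0;0 0 -.2 0 0 0' .55 40
python3 -m crank '0 0 -.6 0 0 0;0 0 -.8 0 0 0;0 0 -.9 0 0 0;0 0 0 0 0 0;0 0 0 0 0 0'
python3 - <<'E'
from h import *
s=take('wrist','w12');P=cloud(s)
m=(s['image'].max(2)<70)&(P[:,:,2]>.085)&(P[:,:,2]<.1)&(np.hypot(P[:,:,0]-.5565,P[:,:,1]+.283)<.018)
q=P[m];A=np.c_[q[:,:2]-q[:,:2].mean(0),np.ones(len(q))];print(len(q),q.mean(0),np.linalg.lstsq(A,q[:,2],rcond=None)[0])
# knob bar: from w2 & w3, depth near bar top
for n,x in(('w2',.522),('w3',.52),('t2',.52),('s2',.522)):
    try: t=load(n)
    except Exception: continue
    Q=cloud(t);m=(Q[:,:,2]>.031)&(Q[:,:,2]<.041)&(np.hypot(Q[:,:,0]-x,Q[:,:,1]-.306)<.03)
    q=Q[m];print(n,len(q),q.mean(0),cv2.minAreaRect((q[:,:2]*1000).astype(np.float32)) if len(q)>4 else '')
    m=(Q[:,:,2]>.010)&(Q[:,:,2]<.041)&(np.hypot(Q[:,:,0]-x,Q[:,:,1]-.306)<.03);q=Q[m];print('  all',np.percentile(q[:,:2],[1,99],axis=0),cv2.minEnclosingCircle((q[:,:2]*1000).astype(np.float32)))
E
```

```text
t: 19.8
tcp_pos: [0.5566, -0.2827, 0.0235]
tool_rot: [0.709, 0.706, 0.0, 0.0]
force: [3.1, 4.8, 8.7]
finger_gap: 0.487
gripper_force: 61.9
t: 20.3
tcp_pos: [0.5547, -0.2824, 0.0295]
tool_rot: [0.709, 0.706, -0.0, -0.002]
force: [-1.0, 0.0, 0.0]
finger_gap: 0.775
gripper_force: 0.0
t: 20.8
tcp_pos: [0.5565, -0.2834, 0.1241]
tool_rot: [0.709, 0.706, 0.0, 0.001]
force: [-0.7, -0.0, -0.2]
finger_gap: 0.776
gripper_force: 0.0
2854 [ 0.55644378 -0.28206825  0.090613  ] [-0.01812058 -0.03874126  0.090613  ]
w2 812 [0.52348281 0.30915194 0.03413685] ((523.5301513671875, 309.36492919921875), (40.397518157958984, 13.955744743347168), 89.29734802246094)
  all [[0.50442499 0.2891272 ]
 [0.54263145 0.32825081]] ((523.5449829101562, 309.14642333984375), 20.85784912109375)
w3 3605 [0.52304457 0.30989786 0.03398669] ((523.614990234375, 309.474609375), (40.554141998291016, 14.344551086425781), 89.34019470214844)
  all [[0.50449282 0.29004947]
 [0.54179887 0.32839865]] ((523.1857299804688, 309.1163330078125), 20.89348602294922)
t2 0 [nan nan nan] <stdin>:10: RuntimeWarning: Mean of empty slice.
  ret = um.true_divide(
Traceback (most recent call last):
IndexError: index -1 is out of bounds for axis 0 with size 0
```

Run:
```python
from h import *
for n,c,r in(('w12',(.5565,-.283),.016),('w8',(.573,-.065),.024)):
    s=load(n);P=cloud(s)
    q=P[np.hypot(P[:,:,0]-c[0],P[:,:,1]-c[1])<r];q=q[(q[:,2]>.08)&(q[:,2]<.1)]
    A=np.c_[q[:,:2]-c,np.ones(len(q))]
    o=least_squares(lambda p:A@p-q[:,2],[0,0,.09],loss='soft_l1',f_scale=.0007);print(n,o.x,np.std(o.fun))
    for nm,sel in(('x-',q[:,0]<c[0]-r/2),('x+',q[:,0]>c[0]+r/2),('y-',q[:,1]<c[1]-r/2),('y+',q[:,1]>c[1]+r/2)): print(nm,np.median(q[sel,2]).round(4),sel.sum(),end=' ')
    h=s['image'];
```

```text
w12 [-0.01224889 -0.01977589  0.09099532] 0.000758427289206226
x- 0.0911 448 x+ 0.0908 454 y- 0.0911 397 y+ 0.0906 493 w8 [-0.00687546 -0.00212604  0.09110061] 0.0006931475720507767
x- 0.0911 989 x+ 0.0909 982 y- 0.0911 872 y+ 0.091 1104
```

Both heads sit level at .091 (nominal .092). I pass over the spindle for a closer measurement of the flat.

```bash
python3 -m crank '.7 -.5 0 0 0 0;.7 -.5 0 0 0 0;.7 -.5 0 0 0 0;.7 -.5 .2 0 0 0;.7 -.5 .3 0 0 0' .55 >/dev/null
python3 -m crank '.58 -.46 .3 0 0 0;0 0 .3 0 0 0;0 0 0 0 0 0;0 0 0 0 0 0;0 0 0 0 0 0'
python3 - <<'E'
from h import *
s=take('wrist','w13');p=telemetry.sense()['tcp_pos'];h=s['image'].astype(int)
u,v=proj(s,[[.4382,-.1138,.078]])[0].astype(int);print(p,u,v)
m=((h[:,:,0]-h[:,:,2])>35)&(h[:,:,0]>1.35*h[:,:,2]);k=np.zeros_like(m,np.uint8);cv2.circle(k,(int(u),int(v)),30,1,-1);m&=k>0
P=cloud(s);top=m&(P[:,:,2]>.0755)&(P[:,:,2]<.082)
vv,uu=np.nonzero(top);print(len(uu),uu.min(),uu.max(),vv.min(),vv.max())
for r in range(vv.min()-2,vv.max()+4): print(r,''.join('#' if top[r,c] else ('o' if m[r,c] else '.') for c in range(uu.min()-3,uu.max()+12)),' '.join(str(x) for x in h[r,uu.min()-2:uu.max()+8,0]))
E
```

```text
t: 21.85
tcp_pos: [0.4391, -0.12, 0.0787]
tool_rot: [0.709, 0.706, 0.0, 0.0]
force: [0.5, -0.4, -0.5]
finger_gap: 0.779
gripper_force: 0.0
[ 0.43908012 -0.12002116  0.07880755] 318 270
180 311 325 263 280
261 ...ooooooooooo............... 184 152 113 110 124 132 133 124 115 113 112 113 131 165 183 186 185 186 186 186 185 186 186 186
262 ...oooooooooooo.............. 182 146 110 110 125 132 133 124 117 114 112 112 118 149 178 186 187 186 187 186 187 187 187 187
263 ...ooo####ooooo.............. 183 146 110 111 124 133 135 129 119 112 112 113 116 131 159 182 186 187 187 186 187 187 186 187
264 ...o#o####oooooo............. 183 146 110 112 125 139 145 143 128 116 113 113 114 116 134 173 186 186 186 187 187 188 187 187
265 ...oo######ooooo............. 183 139 107 113 132 150 161 160 147 123 113 113 114 116 120 156 180 186 187 187 187 187 187 188
266 ...########oooooo............ 181 131 103 118 140 160 176 176 165 136 117 113 115 113 116 135 173 185 187 187 187 186 186 188
267 ...#o#######ooooo............ 180 127 106 127 151 172 183 182 173 152 124 114 114 114 116 123 156 181 186 187 1
[... 1277 characters left out ...]
47 134 155 171 173 172 153 115 85
278 .....#############........... 92 80 74 80 92 111 130 144 159 170 178 181 180 176 185 164 142 151 150 146 133 109 83 73
279 .......##########o........... 66 51 48 56 64 73 87 101 117 135 150 160 171 153 150 131 113 114 105 97 83 75 71 70
280 .........######o............. 63 47 39 39 44 47 51 57 68 84 98 111 128 99 79 77 74 74 69 70 69 68 68 69
281 .............o............... 54 41 37 37 38 37 37 40 44 49 54 60 67 56 47 60 65 67 66 66 66 67 67 67
282 ............................. 49 38 36 37 36 38 36 37 37 37 39 37 40 39 40 57 65 66 65 65 67 65 66 67
283 ............................. 48 39 37 37 36 39 37 36 37 37 36 37 36 38 41 60 68 67 68 68 66 68 67 66
```

Run:
```python
from h import *
s=load('w13');h=s['image'][:,:,0].astype(float);pts=[]
for r in range(266,278):
    row=h[r,309:330];j=int(np.argmax(row[3:14])+3)
    while row[j]>146:j+=1
    pts.append([309+j-1+(row[j-1]-146)/(row[j-1]-row[j]),r])
q=onplane(s,pts,.0775)[:,:2];vx,vy,x,y=cv2.fitLine(q.astype(np.float32),2,0,.01,.01).ravel()
n=np.array([vy,-vx]);n*=np.sign(n[0]);print('angle',np.arctan2(n[1],n[0]),'line pt',x,y,'px fit res',np.std((q-[x,y])@n))
# left/bottom outline (round, side wall bottom) -> circle of R4..5 at tip
L=[]
for r in range(266,276):
    row=h[r,305:313]; d=np.argmax(np.diff(-row)); L.append([305+d+.5,r])
print('left edge',onplane(s,[[311,271]],.078), 'dist of left edge from flat line', (onplane(s,L,.077)[:,:2]-[x,y])@n)
m=(x,y)-0*n; print('axis guess: on line n.(p)=',n@[x,y]-.001, n@np.array([.4382,-.1138]))
v=load('w6');print(proj(v,[[.438,-.1138,.078]]))
```

```text
angle 0.49726567 line pt 0.43937618 -0.11427678 px fit res 1.9438224078198528e-05
left edge [[ 0.43451818 -0.113793    0.078     ]] dist of left edge from flat line [-0.0036105  -0.00386734 -0.00412459 -0.00438227 -0.00464037 -0.00489889
 -0.00515783 -0.0054172  -0.005677   -0.00593722]
axis guess: on line n.(p)= 0.33065063 0.33084434590339656
[[ 79.20796016 352.48937192]]
```

Flat faces 0.50 rad from world x, spindle axis (.4383,-.1137), which matches the hob geometry. Knob at (.5235,.3093), bar at 89.3°. Going there.

```bash
python3 -m crank '.72 .14 -.2 0 0 0;.72 .14 0 0 0 0;.72 .14 0 0 0 0;.72 .14 0 0 0 0;.72 .14 0 0 0 0' 0.3 >/dev/null
python3 -m crank '.72 .14 0 0 0 0;.72 .14 0 0 0 0;.72 .14 0 0 0 0;.72 .14 0 0 0 0;.72 .14 0 0 0 0' >/dev/null
python3 -m crank '.72 .14 .2 0 0 0;.72 .14 .3 0 0 0;.72 .14 .4 0 0 0;.72 .14 .4 0 0 0;.65 .14 .1 0 0 0' >/dev/null
python3 -m crank '0 0 0 0 0 0;0 0 0 0 0 0;0 0 0 0 0 0;0 0 0 0 0 0;0 0 0 0 0 0'
python3 - <<'E'
from h import *
s=take('wrist','w14');Q=cloud(s);p=telemetry.sense();print(p['tcp_pos'],p['tool_rot'])
m=(Q[:,:,2]>.031)&(Q[:,:,2]<.039)&(np.hypot(Q[:,:,0]-.5235,Q[:,:,1]-.309)<.027)
q=Q[m];print(len(q),cv2.minAreaRect((q[:,:2]*1000).astype(np.float32)))
E
```

```text
t: 23.9
tcp_pos: [0.5242, 0.3087, 0.0311]
tool_rot: [0.709, 0.705, 0.0, 0.0]
force: [-0.3, 0.4, 0.0]
finger_gap: 0.651
gripper_force: 0.0
[0.52419866 0.30884536 0.03102428] [7.08940063e-01 7.05268719e-01 1.24710629e-04 7.60676766e-05]
2137 ((524.0631103515625, 309.9243469238281), (40.40552520751953, 13.815942764282227), 89.18656158447266)
```

```bash
python3 -m crank '.02 0 .5 0 0 0;0 0 .5 0 0 0;0 0 .3 0 0 0;0 0 .12 0 0 0;0 0 0 0 0 0'
python3 -m crank '0 0 0 0 0 0;0 0 0 0 0 0;0 0 0 0 0 0;0 0 0 0 0 0;0 0 0 0 0 0' -1 60
```

```text
t: 24.45
tcp_pos: [0.5237, 0.3101, -0.0267]
tool_rot: [0.709, 0.706, -0.001, -0.0]
force: [0.0, -0.6, -0.0]
finger_gap: 0.651
gripper_force: 0.0
t: 24.95
tcp_pos: [0.525, 0.3111, -0.0235]
tool_rot: [0.709, 0.706, 0.001, 0.0]
force: [-2.0, 0.1, 9.4]
finger_gap: 0.146
gripper_force: 61.6
```

Bar gripped (gap .146 ≈ 13 mm), tips on the skirt. Lift and carry to above the spindle, then turn.

```bash
python3 -m crank '0 0 -.3 0 0 0;0 0 -.8 0 0 0;0 0 -.8 0 0 0;-.4 -.08 -.8 0 0 0;-.7 -.15 -.5 0 0 0' - 90
python3 -m crank '-.73 -.15 0 0 0 0;-.73 -.15 0 0 0 0;-.73 -.15 0 0 0 0;-.73 -.15 0 0 0 0;-.73 -.15 0 0 0 0' >/dev/null
python3 -m crank '-.73 -.15 0 0 0 0;-.73 -.15 0 0 0 0;-.73 -.15 0 0 0 0;-.73 -.15 0 0 0 0;-.73 -.15 0 0 0 0' >/dev/null
python3 -m crank '-.73 -.15 0 0 0 0;-.73 -.15 0 0 0 0;-.73 -.15 0 0 0 .085;0 0 0 0 0 .085;0 0 0 0 0 .085' >/dev/null
python3 -m crank '0 0 0 0 0 .085;0 0 0 0 0 .085;0 0 0 0 0 .085;0 0 0 0 0 .085;0 0 0 0 0 .085'
python3 - <<'E'
from h import *
s=take('wrist','w15');Q=cloud(s);p=telemetry.sense();t=p['tcp_pos'];r=p['tool_rot'];print(t,2*np.arctan2(r[1],r[0]))
zt=t[2]+.0265+.032
near=np.hypot(Q[:,:,0]-t[0],Q[:,:,1]-t[1])<.03
m=near&(abs(Q[:,:,2]-zt)<.006);q=Q[m];print('bar',len(q),np.median(q,0),cv2.minAreaRect((q[:,:2]*1000).astype(np.float32)))
for dz in(.002,.007,.012,.017,.022,.027): print(dz,((abs(Q[:,:,2]-(t[2]+.0265+dz))<.003)&near).sum())
print('spindle px',proj(s,[[.4383,-.1137,.078]]))
E
```

```text
t: 25.45
tcp_pos: [0.5167, 0.2679, 0.1053]
tool_rot: [0.708, 0.707, 0.003, 0.001]
force: [0.5, -0.6, -1.6]
finger_gap: 0.141
gripper_force: 88.5
t: 27.45
tcp_pos: [0.4354, -0.113, 0.1027]
tool_rot: [0.97, 0.244, 0.001, 0.001]
force: [0.7, -0.2, -0.2]
finger_gap: 0.139
gripper_force: 88.4
[ 0.43539071 -0.11298589  0.10265839] 0.4897689315842787
bar 4862 [ 0.43794192 -0.11150638  0.16043031] ((435.38397216796875, -115.27918243408203), (40.918914794921875, 35.81377029418945), 52.9802360534668)
0.002 538
0.007 999
0.012 905
0.017 411
0.022 693
0.027 895
spindle px [[324.94830305 259.44228438]]
```

```bash
cat > kn.py <<'E'
from h import *
def knob(tag,zo):
    s=take('wrist',tag);Q=cloud(s);p=telemetry.sense();t=p['tcp_pos'];r=p['tool_rot'];a=2*np.arctan2(r[1],r[0])
    ex=np.array([np.cos(a),np.sin(a)]);ey=np.array([np.sin(a),-np.cos(a)])
    d=Q[:,:,:2]-t[:2];X=d@ex;Y=d@ey;Z=Q[:,:,2]-(t[2]+zo)
    dark=s['image'].max(2)<90
    print('t',p['t'],'tcp',t.round(4),'yaw',a.round(3),'F',np.round(p['force'],1))
    m=dark&(abs(Y)<.006)&(X>0)&(X<.035)&(Z>.014)&(Z<.036)
    print('bar front X(20):',np.percentile(X[m],[90,98]).round(4),'bar top Z(.032):',np.percentile(Z[m],[50,95]).round(4))
    m=dark&(abs(Y)<.018)&(X>0)&(X<.035)&(Z>0.001)&(Z<.0135);q=np.c_[X[m],Y[m]]
    # skirt side: outermost X per Y bin
    pts=[]
    for y in np.arange(-.017,.0171,.002):
        b=abs(q[:,1]-y)<.001
        if b.sum()>8: pts.append([np.percentile(q[b,0],95),y])
    print('skirt fit',fitc(np.array(pts),.022,np.zeros(2)),len(pts),'skirt top Z(.012)',np.percentile(Z[m],95))
    k=np.array([.4383,-.1137])-t[:2];print('spindle in tool xy',k@ex,k@ey)
    return s
E
python3 -c "
from kn import *
knob('w16',.0265)"
```

```text
t 27.55 tcp [ 0.4354 -0.113   0.1026] yaw 0.499 F [ 0.1 -1.  -0.8]
bar front X(20): [0.0171 0.0174] bar top Z(.032): [0.0309 0.0323]
skirt fit (array([-0.00332998, -0.00165693]), np.float64(0.00014331800200833143)) 18 skirt top Z(.012) 0.011900102123755706
spindle in tool xy 0.002233733640478859 0.002019249383505006
```

```bash
cat >> kn.py <<'E'
def spin(s,xy=(.4383,-.1137)):
    h=s['image'].astype(int);u,v=proj(s,[[*xy,.078]])[0].astype(int);P=cloud(s)
    m=((h[:,:,0]-h[:,:,2])>35)&(h[:,:,0]>1.35*h[:,:,2]);k=np.zeros(m.shape,np.uint8);cv2.circle(k,(int(u),int(v)),35,1,-1);m&=k>0
    top=m&(P[:,:,2]>.0755)&(P[:,:,2]<.082);q=P[top];print('spindle px',u,v,'n',m.sum(),top.sum(),'top mean',q.mean(0),'bounds',q[:,:2].min(0),q[:,:2].max(0))
E
python3 -c "
from kn import *
spin(load('w16'));spin(load('w13'));spin(load('w1'));
s=load('w16');Q=cloud(s);h=s['image']
"
```

```text
spindle px 324 259 n 282 136 top mean [ 0.4381786  -0.11527809  0.07708606] bounds [ 0.43453984 -0.11961133] [ 0.4417836 -0.1103333]
spindle px 318 270 n 320 180 top mean [ 0.43743691 -0.11502611  0.07696335] bounds [ 0.43446011 -0.11962517] [ 0.4414693  -0.11028576]
spindle px 265 177 n 104 65 top mean [ 0.43729849 -0.11514607  0.07700703] bounds [ 0.434166   -0.11938645] [ 0.44095245 -0.11031639]
```

```bash
python3 -m crank '.11 .09 .4 0 0 0;0 0 .4 0 0 0;0 0 .3 0 0 0;0 0 .05 0 0 0;0 0 0 0 0 0'
python3 -c "
from kn import *
s=knob('w17',.0265);spin(s,(.4388,-.1147))"
```

```text
t: 28.05
tcp_pos: [0.4406, -0.1139, 0.0559]
tool_rot: [0.969, 0.248, -0.0, -0.0]
force: [0.1, 0.0, -1.0]
finger_gap: 0.137
gripper_force: 88.5
t 28.1 tcp [ 0.441  -0.1141  0.0563] yaw 0.5 F [-0.2  0.1 -1. ]
bar front X(20): [0.017  0.0172] bar top Z(.032): [0.0305 0.0319]
skirt fit (array([-0.0034614 , -0.00186436]), np.float64(0.00013001407207951035)) 18 skirt top Z(.012) 0.011548075911131866
spindle in tool xy -0.002176415040598551 -0.0015883737275732253kn.py:22: RuntimeWarning: Mean of empty slice.
  top=m&(P[:,:,2]>.0755)&(P[:,:,2]<.082);q=P[top];print('spindle px',u,v,'n',m.sum(),top.sum(),'top mean',q.mean(0),'bounds',q[:,:2].min(0),q[:,:2].max(0))
  ret = um.true_divide(
Traceback (most recent call last):
  File "kn.py", line 22, in spin
    top=m&(P[:,:,2]>.0755)&(P[:,:,2]<.082);q=P[top];print('spindle px',u,v,'n',m.sum(),top.sum(),'top mean',q.mean(0),'bounds',q[:,:2].min(0),q[:,:2].max(0))
                                                                                                                               ~~~~~~~~~~~^^^
ValueError: zero-size array to reduction operation minimum which has no identity
```

```bash
python3 -m crank '0 0 .05 0 0 0;0 0 .05 0 0 0;0 0 .05 0 0 0;0 0 0 0 0 0;0 0 0 0 0 0'
python3 -m crank '0 0 .03 0 0 0;0 0 .03 0 0 0;0 0 0 0 0 0;0 0 0 0 0 0;0 0 0 0 0 0'
```

```text
t: 28.6
tcp_pos: [0.4406, -0.1139, 0.0498]
tool_rot: [0.969, 0.247, -0.0, -0.0]
force: [-0.6, 1.1, -0.6]
finger_gap: 0.14
gripper_force: 88.5
t: 29.1
tcp_pos: [0.441, -0.1141, 0.0475]
tool_rot: [0.969, 0.247, 0.0, 0.0]
force: [1.2, 0.1, 0.1]
finger_gap: 0.14
gripper_force: 88.5
```

```bash
python3 -m crank '0 0 .03 0 0 0;0 0 .03 0 0 0;0 0 0 0 0 0;0 0 0 0 0 0;0 0 0 0 0 0'
python3 -m crank '0 0 .03 0 0 0;0 0 .03 0 0 0;0 0 0 0 0 0;0 0 0 0 0 0;0 0 0 0 0 0'
```

```text
t: 29.6
tcp_pos: [0.4411, -0.1143, 0.045]
tool_rot: [0.969, 0.247, 0.0, 0.0]
force: [2.3, -1.5, -1.9]
finger_gap: 0.143
gripper_force: 88.4
t: 30.1
tcp_pos: [0.4412, -0.1143, 0.0426]
tool_rot: [0.969, 0.247, 0.0, 0.0]
force: [2.2, -2.8, -1.4]
finger_gap: 0.138
gripper_force: 88.5
```

The knob slides onto the spindle (9 mm in, small forces). Slight correction sideways, then home.

```bash
python3 -m crank '0 .02 .03 0 0 0;0 0 .03 0 0 0;0 0 0 0 0 0;0 0 0 0 0 0;0 0 0 0 0 0'
python3 -m crank '0 0 .03 0 0 0;0 0 .03 0 0 0;0 0 0 0 0 0;0 0 0 0 0 0;0 0 0 0 0 0'
```

```text
t: 30.6
tcp_pos: [0.4411, -0.1144, 0.0401]
tool_rot: [0.969, 0.247, 0.0, -0.0]
force: [4.4, 0.7, -1.0]
finger_gap: 0.14
gripper_force: 88.6
t: 31.1
tcp_pos: [0.4412, -0.1145, 0.038]
tool_rot: [0.969, 0.247, 0.0, 0.0]
force: [3.7, 1.9, 3.8]
finger_gap: 0.141
gripper_force: 89.5
```

```bash
python3 -m crank '0 0 .03 0 0 0;0 0 .03 0 0 0;0 0 0 0 0 0;0 0 0 0 0 0;0 0 0 0 0 0'
python3 -m crank '0 0 .03 0 0 0;0 0 .03 0 0 0;0 0 0 0 0 0;0 0 0 0 0 0;0 0 0 0 0 0'
```

```text
t: 31.6
tcp_pos: [0.4412, -0.1145, 0.0358]
tool_rot: [0.969, 0.247, 0.0, 0.0]
force: [2.2, 2.4, 7.7]
finger_gap: 0.142
gripper_force: 90.0
t: 32.1
tcp_pos: [0.4413, -0.1146, 0.0348]
tool_rot: [0.969, 0.247, 0.001, 0.0]
force: [1.5, 2.3, 21.2]
finger_gap: 0.142
gripper_force: 93.1
```

21 N at the stop, against about 10 N for the spring alone. Check knob height, and the heads and bystanders against the first pictures.

```bash
python3 -c "
from kn import *
s=knob('w18',.0265);P=cloud(s)
t=telemetry.sense()['tcp_pos'];d=np.hypot(P[:,:,0]-t[0],P[:,:,1]-t[1]);z=P[:,:,2][(d<.03)&(s['image'].max(2)<90)];z=z[(z<.1)&(z>.063)];print('skirt top cluster',np.histogram(z,bins=np.arange(.062,.1,.002)))
a=load('side');b=take('side','s9');A=cloud(a);B=cloud(b)
for n,c,r,lo,hi in(('large',(.573,-.065),.02,.08,.11),('small',(.5565,-.283),.014,.08,.11)):
    m=(np.hypot(B[:,:,0]-c[0],B[:,:,1]-c[1])<r)&(B[:,:,2]>lo)&(B[:,:,2]<hi);print(n,m.sum(),B[m].mean(0))
g=lambda p:cv2.absdiff(a['image'][p],b['image'][p]).max(2)
for n,p in(('brush',np.s_[195:222,262:322]),('tumbler',np.s_[115:160,303:332]),('spoon',np.s_[440:480,250:350])): print(n,(g(p)>40).mean())
"
```

```text
t 32.15 tcp [ 0.4413 -0.1146  0.0348] yaw 0.499 F [ 0.4  3.1 21.9]
bar front X(20): [0.0171 0.0174] bar top Z(.032): [0.0309 0.0323]
skirt fit (array([-0.00333312, -0.00174047]), np.float64(0.00012899261588128922)) 18 skirt top Z(.012) 0.011868204246668743
spindle in tool xy -0.0021968902368847483 -0.0021965186144814837
skirt top cluster (array([  98,  328,  317,  324,  387,  503,   53,   87,  120,  154,  193,
        204,  181,  209,  791, 2600,  177,  167,  171]), array([0.062, 0.064, 0.066, 0.068, 0.07 , 0.072, 0.074, 0.076, 0.078,
       0.08 , 0.082, 0.084, 0.086, 0.088, 0.09 , 0.092, 0.094, 0.096,
       0.098, 0.1  ]))
large 174 [ 0.5726674  -0.06472562  0.09196017]
small 60 [ 0.55587435 -0.28232744  0.09134243]
brush 0.0
tumbler 0.07662835249042145
spoon 0.0
```

```bash
python3 -c "
from station import manip,telemetry
print(telemetry.sense()['force']);print(manip.sign_off())"
```

```text
[ 1.09665212  2.3219129  21.58731229]
the job is handed in; nothing more can be done
None
```

I handed the job in at about 32 s: both burner heads sit level in their cups, and the gripper is still holding the knob fully down on the spindle with about 21 N. The brush and spoon show no change; a small image difference at the tumbler is probably the arm's shadow.

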